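# Complete the salt and spice pair

## Task

The two dark wooden holders are meant for the salt shaker and the red-capped spice jar, one in each, whichever way round. One of the two is already in a holder and should stay there: see which one is missing, take it from the chopping board and set it upright in the empty holder, right down on the floor of its well.

Things in the scene. Friction and masses are not known exactly. Their poses are not given: they have to be found in the camera images.
- well_a (a point): floor centre of the round well of one of two alike turned dark wooden holders, fixed on the worktop near the right, 95 to 250 mm apart: 88 mm across, 44 mm high, well 68 mm wide and 22 mm deep. The well's floor is 22 mm above the worktop, its rim 44 mm; z up. At the start one of the two holders, either one, is taken and the other is empty
- well_b (a point): floor centre of the well of the other holder; same size and heights as well_a
- salt_shaker: salt shaker: round, clear glass with grey-white salt and a grey domed perforated top, 90 mm high; 44 mm in diameter up to 66 mm above its foot, 34 mm above that. Origin at the centre of its underside, z up. At the start it stands either in a holder or on the fixed chopping board (22 mm thick) to the left of the holders, with a garlic bulb and a small dropper bottle 90 mm or more to its left. Loose, about 0.1 kg
- spice_jar: spice jar: round glass jar with a red screw cap and a reddish label, 106 mm high; 42 mm in diameter, cap 45 mm (the top 21 mm, fixed: can be gripped). Origin at the centre of its underside, z up. At the start it stands either in a holder or on the fixed chopping board (22 mm thick) to the left of the holders, with a garlic bulb and a small dropper bottle 90 mm or more to its left. Loose, about 0.1 kg
Not all that is in view belongs to the job. What is shaped like the salt_shaker but purple or turquoise is not meant.

How it is judged:
By the outcome, as a careful person would: the job done as asked, in the order asked, and still so for the second after the job is handed in, with the robot touching nothing.
It also fails if it takes over 40 s, if anything falls off the work surface, if the arm or the gripper's body presses on something with over 40 N, if the wrist force passes 120 N, or if a joint passes its speed limit or range.

## Robot

A 7-joint arm with a two-finger parallel gripper is mounted at the origin on a cart in front of the work surface, level with it; the furniture and walls round the work are solid. World frame = base frame: x ahead of the robot, y to its left, z up, the work surface at z = 0. Lengths are in mm, angles in rad, forces in N, time in s.
With the tool pointing down it reaches from about 400 to 875 mm from the base axis. Payload 4.4 kg.
Tool frame: the origin (TCP) lies midway between the tips of the shut fingers; the grasp point (between the pads) lies 19 mm behind it; z points along the fingers, y is the line along which they close (so a half turn about z gives the same grasp; the last joint's range is limited). The gripper opens to 85 mm and grips with 20 to 120 N. Pads are 22 mm wide; open, the fingers measure 114 mm over their backs; the gripper's body (76 mm by 85 mm) begins 54 mm behind the grasp point. The pads swing forward as they close: fully open they stand 13 mm farther back than shut.
Start: joints at [-1.178, 0.628, 0.038, 1.517, -0.027, 0.996, -0.02], TCP at [287.847, 582.805, 231.313] pointing down, gripper open.
Joint ranges: [-3.06, 3.06], [-0.37, 2.12], [-1.25, 1.32], [0.18, 2.47], [-1.1, 4.24], [0.23, 1.98], [-2.94, 2.94]. Speed limits (rad/s): [2.57, 2.57, 3.14, 3.14, 3.14, 3.14, 3.14].

## Interface

Orientations are given as [roll, pitch, yaw] about the fixed x, y, z axes, in that order (R = Rz(yaw) Ry(pitch) Rx(roll)).
In Python, from cell import ctrl gives the robot as it stands. The module is installed in compiled form; this text tells all that it offers.
- The arm moves only by the tool step_arm, never from a script. Its argument "commands" is one flat list of numbers, 7 for each row, row after row: the shift along the tool's x, y, z in cm, then the turn, a rotation vector about the tool's x, y, z in rad, then the opening, from 0 (shut) to 1 (fully open). A call has 1 to 10 rows; each row is the pose to reach, as a shift and turn from the pose commanded when the call began, along the tool's axes at that moment; what a row does not reach only later rows make up. A row lasts 1/10 s, in which the tool goes at most 50 mm and 8.59 degrees, less where a joint would pass 70% of its speed; a pose out of reach is approached as far as the arm can. A call with a gripper value outside its range is refused whole. The fingers move at their own pace and stop on an object; the grip force is fixed at half the most. Time passes only in rows, so rows that repeat a pose let the fingers close. It gives the time, the measured TCP pose, the force, the opening and the grip force at its end, in the units of the state.
- ctrl.read_state(): the state, without advancing time (a new reading comes with each control period).
- ctrl.get_image(name): name is "scene" or "top" or "wrist"; returns a dict with "image" (400x640x3 uint8, red, green, blue), "range_z" (400x640 float32, mm along the optical axis (not along the pixel's ray), 0 where there is no reading), "vfov" (degrees; the focal length in pixels is half the picture's height over the tangent of half this angle, whatever the lens; pixels are square), "cx", "cy" (the principal point, pixels), "world_to_cam" (4x4, takes a point from world to camera coordinates). Camera axes: x right, y down, z forward; pixel columns grow to the right and rows downward; lengths in mm; the calibration is good to about 2 mm. A picture is of the moment at which its call begins.
- ctrl.finish_job(): hands the job in; it is judged then, once.
The state is a dict: "clock": time; "qpos": joint angles; "qd": joint speeds; "tau": joint torques, N m; "eef_pos": TCP position; "tool_rot": TCP orientation; "force": force on the tool from outside, world axes, zero at the start; "torque": the same for the moment, N m; "width": finger opening in mm; "gripper_force": force on a finger pad.
Only numpy, scipy, OpenCV 4.12 (cv2) and the standard library are available. Lean on these libraries where they do the work, as an engineer would, in place of code of your own. Each camera call takes 0.05 s, during which the arm holds its last target. There are 200 camera calls.

## Working session

There is one attempt and no reset: what is moved stays moved. The work goes in short steps, Python scripts to look and compute and a tool call to move; the robot and the scene stay as the last step left them, time stands still between calls to the robot, and variables do not carry over. Pictures are saved under pics/ and viewed, at most 10 in all, crops included, and the job is handed in when it is done.

Besides the shell and the picture viewer there is one more tool, called after ">>>" by a JSON object that holds its "api" and its "payload", one argument or row to a line. step_arm: Moves the arm, as the interface text tells. Its arguments: {"type":"object","properties":{"commands":{"type":"array"}},"required":["commands"]}

```bash
mkdir -p pics; cat > h.py <<'E'
import numpy as np, cv2
from cell import ctrl
def snap(n,f):
    d=ctrl.get_image(n); cv2.imwrite(f'pics/{f}.png',cv2.cvtColor(d['image'],cv2.COLOR_RGB2BGR))
    np.savez(f'pics/{f}.npz',**d); return d
def load(f): return np.load(f'pics/{f}.npz')
def xyz(d,u,v,z=None):
    """world point of pixel from depth; or on plane z"""
    f=200/np.tan(np.radians(float(d['vfov']))/2); T=np.linalg.inv(d['world_to_cam'])
    r=np.array([(u-d['cx'])/f,(v-d['cy'])/f,1.])
    if z is None:
        return T[:3,:3]@(r*float(d['range_z'][int(v),int(u)]))+T[:3,3]
    w=T[:3,:3]@r; return T[:3,3]+w*(z-T[2,3])/w[2]
E
python3 - <<'E'
from h import *
snap('scene','s0');snap('top','t0')
s=ctrl.read_state();print(s['clock'],s['eef_pos'],s['tool_rot'],s['width'])
E
```

```text
0.1 [287.60285699 582.2760767  230.47363037] [-3.13986970e+00  7.11113614e-05  2.68278730e+00] 85.14995200234554
```

View pics/s0.png

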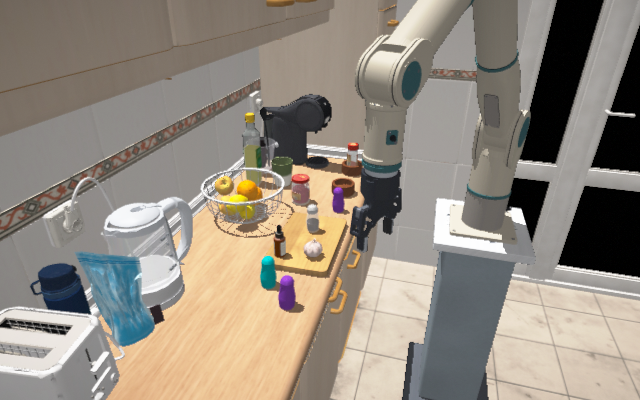

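View pics/t0.png

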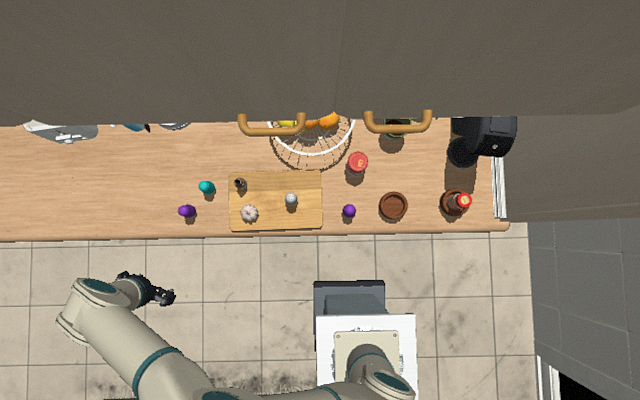

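The scene and top views agree: the spice jar (top 460,202) is already in the right holder. The salt shaker is on the board (top 291,200), and the empty holder is at top (393,205). A purple decoy stands between them at (349,211).

```bash
python3 - <<'E'
from h import *
d=load('t0')
for n,(u,v) in dict(shk=(291,198),hold=(393,206),purple=(349,210),jar=(463,200),garlic=(249,213),drop=(240,184),redjar=(358,160),boardR=(320,222),bask=(285,160)).items(): print(n,xyz(d,u,v).round())
# depth band points
f=200/np.tan(np.radians(float(d['vfov']))/2);T=np.linalg.inv(d['world_to_cam'])
v,u=np.mgrid[0:400,0:640];z=d['range_z'];P=np.stack([(u-d['cx'])/f*z,(v-d['cy'])/f*z,z],-1)@T[:3,:3].T+T[:3,3]
def reg(u0,u1,v0,v1,a,b):
    q=P[v0:v1,u0:u1].reshape(-1,3);q=q[(q[:,2]>a)&(q[:,2]<b)];print(len(q),((q.min(0)+q.max(0))/2).round(1),q.mean(0).round(1),np.ptp(q,axis=0).round())
reg(375,412,188,224,36,52)   # rim
reg(375,412,188,224,15,30)   # well floor
reg(280,303,186,214,92,120)  # shaker top
s=ctrl.read_state()
from scipy.spatial.transform import Rotation as R
print(R.from_euler('xyz',s['tool_rot']).as_matrix().round(3))
print(T[:3,3])
# cupboard bottom height
print(xyz(d,300,100).round(),xyz(d,300,60).round(),xyz(d,300,127).round())
E
```

```text
shk [520. 223. 107.]
hold [493. -99.  24.]
purple [481.  47.  90.]
jar [ 501. -289.  130.]
garlic [479. 357.  68.]
drop [567. 379. 100.]
redjar [633.  16.  99.]
boardR [447. 137.  19.]
bask [655. 248.  -6.]
248 [495.6 -98.1  43.6] [495.3 -96.1  43. ] [83. 87. 15.]
344 [492.  -92.   22.6] [496.3 -97.8  21.9] [74. 77. 15.]
99 [521.2 226.7 104.3] [521.3 226.3 105.8] [31. 31. 22.]
[[-0.897  0.443 -0.001]
 [ 0.443  0.897 -0.002]
 [-0.    -0.002 -1.   ]]
[ 421.98134553  143.35784294 1420.9958017 ]
[627. 167. 749.] [626. 160. 913.] [600. 171. 681.]
```

>>> {"api": "step_arm", "payload": {
  "commands": [-3.7,-2.2,0.3,0,0,0,1,-7.4,-4.3,0.6,0,0,0,1,-11,-6.5,0.9,0,0,0,1,-14.7,-8.6,1.2,0,0,0,1,-18.4,-10.8,1.5,0,0,0,1,-22,-13,1.8,0,0,0,1,-25.7,-15.1,2.1,0,0,0,1,-29.4,-17.3,2.4,0,0,0,1,-33,-19.4,2.7,0,0,0,1,-36.7,-21.6,3,0,0,0,1]
}}

```text
clock: 1.1
eef_pos: [521.7, 225.2, 200.9]
tool_rot: [-3.141, -0.001, 2.683]
force: [-0.2, -0.5, -0.6]
width: 85.5
gripper_force: 0.0
```

>>> {"api": "step_arm", "payload": {
  "commands": [0,0,0,0,0,0,1,0,0,0,0,0,0,1,0,0,0,0,0,0,1]
}}

```text
clock: 1.4
eef_pos: [520.4, 227.9, 201.1]
tool_rot: [3.141, -0.001, 2.684]
force: [-0.1, 0.5, -0.6]
width: 85.3
gripper_force: 0.0
```

```bash
python3 - <<'E'
from h import *
d=snap('wrist','w1')
s=ctrl.read_state();print(s['clock'],s['eef_pos'],s['tool_rot'],s['qpos'],s['force'])
f=200/np.tan(np.radians(float(d['vfov']))/2);T=np.linalg.inv(d['world_to_cam'])
v,u=np.mgrid[0:400,0:640];z=d['range_z'];P=np.stack([(u-d['cx'])/f*z,(v-d['cy'])/f*z,z],-1)@T[:3,:3].T+T[:3,3]
q=P.reshape(-1,3)
for a,b in ((95,116),(60,85)):
  m=(q[:,2]>a)&(q[:,2]<b)&(np.hypot(q[:,0]-521,q[:,1]-226)<40);k=q[m];print(m.sum(),k.min(0).round(1),k.max(0).round(1))
E
```

```text
1.45 [520.24396698 228.30063858 201.17471812] [ 3.14119980e+00 -1.16293860e-03  2.68525639e+00] [-0.48273625  0.54630263  0.03121301  1.78431255 -0.02394983  0.8117378
  0.67488751] [-0.49446521  0.0785835   0.17869621]
1315 [508.7 211.1  95.1] [542.8 245.3 112.2]
581 [504.4 210.1  60. ] [537.6 249.7  84.9]
```

View pics/w1.png

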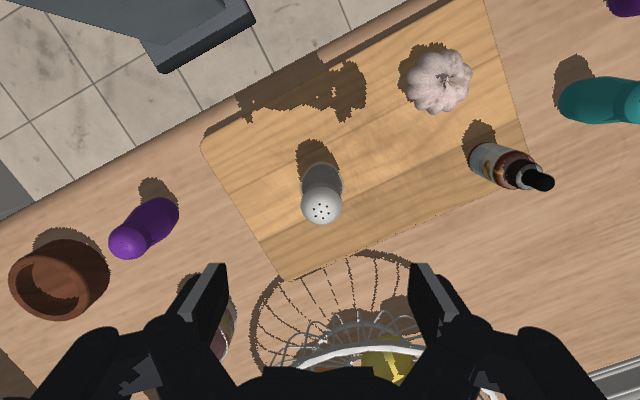

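The wrist view shows the salt shaker's dome at (321,206), centred between the fingers, with nothing near it. The fix is about 4 mm in +x, then descend to TCP z of about 46.

>>> {"api": "step_arm", "payload": {
  "commands": [-0.4,0.2,3,0,0,0,1,-0.4,0.2,6,0,0,0,1,-0.4,0.2,9,0,0,0,1,-0.4,0.2,11,0,0,0,1,-0.4,0.2,13,0,0,0,1,-0.4,0.2,14.5,0,0,0,1,-0.4,0.2,15.5,0,0,0,1,-0.4,0.2,15.5,0,0,0,1,-0.4,0.2,15.5,0,0,0,1]
}}

```text
clock: 2.35
eef_pos: [525.7, 227.4, 46.7]
tool_rot: [3.141, 0.0, 2.684]
force: [0.5, -0.5, -0.2]
width: 85.3
gripper_force: 0.0
```

>>> {"api": "step_arm", "payload": {
  "commands": [0,0,0,0,0,0,0,0,0,0,0,0,0,0,0,0,0,0,0,0,0,0,0,0,0,0,0,0,0,0,0,0,0,0,0,0,0,0,0,0,0,0,0,0,0,0,0,0,0]
}}

```text
clock: 3.05
eef_pos: [526.4, 227.1, 47.4]
tool_rot: [3.14, 0.001, 2.683]
force: [0.2, 0.8, 5.7]
width: 39.3
gripper_force: 59.6
```

>>> {"api": "step_arm", "payload": {
  "commands": [0,0,-1,0,0,0,0,0,0,-2.5,0,0,0,0,0,0,-4,0,0,0,0,0,0,-6,0,0,0,0,0,0,-8,0,0,0,0,0,0,-10,0,0,0,0,0,0,-12,0,0,0,0,0,0,-12,0,0,0,0,0,0,-12,0,0,0,0]
}}

```text
clock: 3.95
eef_pos: [525.6, 226.6, 166.6]
tool_rot: [3.141, 0.0, 2.683]
force: [-0.6, 0.8, -1.9]
width: 39.3
gripper_force: 60.8
```

```bash
python3 - <<'E'
from h import *
d=snap('wrist','w2')
s=ctrl.read_state();print(s['clock'],s['eef_pos'],s['tool_rot'],s['width'],s['gripper_force'],s['force'])
d=snap('scene','s2')
a=cv2.imread('pics/w2.png')[150:400,160:480];b=cv2.imread('pics/s2.png')[120:280,230:430]
cv2.imwrite('pics/c2.png',np.vstack([cv2.resize(a,(400,312)),cv2.resize(b,(400,288))[:288]]))
E
```

```text
4.0 [525.09393949 226.31617437 165.81402063] [-3.14075081e+00 -7.40280169e-04  2.68270909e+00] 38.98705572562652 60.79744293121621 [-0.05737732 -0.86161826 -1.23001209]
```

View pics/c2.png

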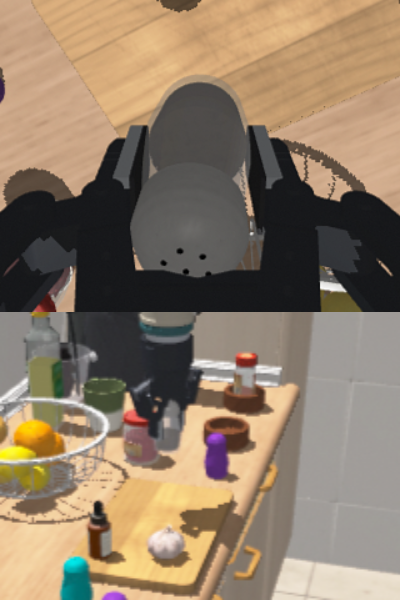

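The upper crop shows the shaker between the pads, with its dome towards the palm. The lower crop shows it hanging about upright and clear of the board. Next I check its offset and tilt from depth.

```bash
python3 - <<'E'
from h import *
for n in('w2','s2'):
  d=load(n)
  f=200/np.tan(np.radians(float(d['vfov']))/2);T=np.linalg.inv(d['world_to_cam'])
  v,u=np.mgrid[0:400,0:640];z=d['range_z'];P=np.stack([(u-d['cx'])/f*z,(v-d['cy'])/f*z,z],-1)@T[:3,:3].T+T[:3,3]
  q=P.reshape(-1,3);c=d['image'].reshape(-1,3).astype(int)
  m=(np.hypot(q[:,0]-525,q[:,1]-227)<40)&(c.min(1)>60)&(z.ravel()>0)
  for a in range(130,245,10):
    k=q[m&(q[:,2]>=a)&(q[:,2]<a+10)]
    if len(k)>10: print(n,a,len(k),k.min(0).round(),k.max(0).round(),k.mean(0).round())
E
```

```text
w2 140 150 [504. 218. 143.] [524. 249. 150.] [508. 237. 147.]
w2 150 339 [503. 218. 150.] [524. 249. 160.] [508. 237. 155.]
w2 160 463 [502. 214. 160.] [525. 249. 170.] [507. 237. 165.]
w2 170 1177 [502. 201. 170.] [544. 258. 180.] [510. 235. 176.]
w2 180 1504 [503. 200. 180.] [544. 259. 190.] [511. 234. 185.]
w2 190 1746 [504. 200. 190.] [544. 260. 200.] [512. 233. 195.]
w2 200 1564 [501. 198. 200.] [544. 264. 210.] [513. 233. 204.]
w2 210 1662 [499. 197. 210.] [536. 264. 220.] [512. 231. 216.]
w2 220 4717 [507. 192. 220.] [549. 257. 230.] [517. 229. 226.]
w2 230 297 [510. 219. 230.] [528. 248. 240.] [522. 227. 231.]
w2 240 18 [499. 212. 240.] [518. 234. 250.] [503. 217. 246.]
s2 140 28 [504. 232. 140.] [537. 252. 149.] [518. 245. 146.]
s2 150 40 [503. 227. 150.] [541. 255. 160.] [520. 245. 155.]
s2 160 39 [501. 234. 160.] [540. 257. 170.] [517. 247. 166.]
s2 170 45 [502. 199. 170.] [544. 261. 180.] [516. 242. 175.]
s2 180 44 [504. 203. 180.] [531. 256. 189.] [515. 240. 185.]
s2 190 44 [504. 201. 190.] [531. 257. 200.] [516. 239. 195.]
s2 200 37 [501. 201. 200.] [530. 259. 210.] [515. 237. 205.]
s2 210 33 [500. 196. 210.] [525. 261. 220.] [515. 238. 215.]
s2 220 25 [510. 206. 221.] [541. 262. 229.] [518. 234. 224.]
```

>>> {"api": "step_arm", "payload": {
  "commands": [-0.5,-1.4,0,0,0,0,0,-1.6,-4.2,0,0,0,0,0,-3,-7.8,0,0,0,0,0,-4.5,-11.7,0,0,0,0,0,-6,-15.6,0,0,0,0,0,-7.5,-19.5,0,0,0,0,0,-8.9,-23.2,0,0,0,0,0,-10.2,-26.6,0,0,0,0,0,-11.2,-29.2,0,0,0,0,0,-11.7,-30.4,0,0,0,0,0]
}}

```text
clock: 5.05
eef_pos: [494.1, -101.9, 165.7]
tool_rot: [-3.139, -0.001, 2.677]
force: [-0.5, -0.3, -1.3]
width: 39.2
gripper_force: 60.8
```

>>> {"api": "step_arm", "payload": {
  "commands": [0,0,0,0,0,0,0,0,0,0,0,0,0,0,0,0,0,0,0,0,0]
}}

```text
clock: 5.35
eef_pos: [496.1, -95.6, 166.1]
tool_rot: [3.141, -0.001, 2.686]
force: [-0.0, -0.7, -0.4]
width: 39.2
gripper_force: 60.8
```

```bash
python3 - <<'E'
from h import *
snap('wrist','w3')
s=ctrl.read_state();print(s['clock'],s['eef_pos'],s['tool_rot'],s['width'],s['gripper_force'],s['force'])
def cl(n):
  d=load(n);f=200/np.tan(np.radians(float(d['vfov']))/2);T=np.linalg.inv(d['world_to_cam'])
  v,u=np.mgrid[0:400,0:640];z=d['range_z'];P=np.stack([(u-d['cx'])/f*z,(v-d['cy'])/f*z,z],-1)@T[:3,:3].T+T[:3,3]
  return P.reshape(-1,3)
from scipy.optimize import least_squares
for n in('w1','w3','t0'):
  q=cl(n); m=(np.hypot(q[:,0]-495,q[:,1]+98)<60)&(q[:,2]>40)&(q[:,2]<48);k=q[m]
  r=least_squares(lambda p:np.hypot(k[:,0]-p[0],k[:,1]-p[1])-39,[495,-98],loss='soft_l1')
  print(n,m.sum(),k.min(0).round(1),k.max(0).round(1),r.x.round(1))
q=cl('w3');m=(np.hypot(q[:,0]-495,q[:,1]+98)<40)
for a in range(130,240,15):
    k=q[m&(q[:,2]>=a)&(q[:,2]<a+15)]
    if len(k)>10: print(a,len(k),k.min(0).round(),k.max(0).round())
E
```

```text
5.4 [496.17717431 -95.70500895 166.17511686] [ 3.14077290e+00 -5.83329908e-04  2.68583812e+00] 39.00840385891504 60.78883963404223 [ 0.19701428 -0.30484451 -0.70016979]
w1 1978 [ 455.9 -138.9   40. ] [542.5 -52.1  46.4] [498.8 -93.6]
w3 2336 [ 456.  -139.9   40. ] [540.1 -53.1  46.9] [499.  -96.2]
t0 196 [ 454.1 -137.7   40. ] [537.1 -54.4  47.9] [495.5 -96.5]
130 22 [ 475. -101.  142.] [487. -75. 145.]
145 488 [ 473. -105.  145.] [495. -73. 160.]
160 1021 [ 472. -121.  160.] [503. -65. 175.]
175 2942 [ 473. -122.  175.] [515. -63. 190.]
190 3792 [ 474. -122.  190.] [515. -63. 205.]
205 4822 [ 467. -137.  205.] [515. -59. 220.]
220 8305 [ 467. -137.  220.] [519. -59. 235.]
235 7149 [ 468. -113.  235.] [494. -63. 250.]
```

View pics/w3.png

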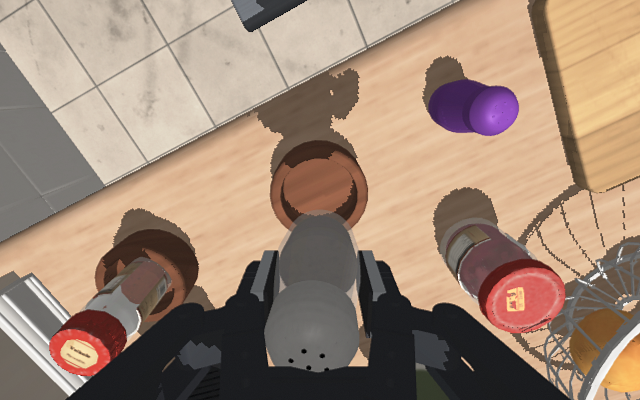

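The wrist view shows the empty well's far rim at (320,190), in line with the held shaker and clear all round. I shift about 2 mm and lower it.

>>> {"api": "step_arm", "payload": {
  "commands": [-0.2,0,1.5,0,0,0,0,-0.2,0,3.5,0,0,0,0,-0.2,0,5.5,0,0,0,0,-0.2,0,7.5,0,0,0,0,-0.2,0,9,0,0,0,0,-0.2,0,10,0,0,0,0,-0.2,0,10.8,0,0,0,0,-0.2,0,11.4,0,0,0,0,-0.2,0,11.4,0,0,0,0,-0.2,0,11.4,0,0,0,0]
}}

```text
clock: 6.4
eef_pos: [498.0, -98.6, 52.6]
tool_rot: [3.141, 0.001, 2.683]
force: [-0.2, 0.5, -0.1]
width: 39.6
gripper_force: 60.8
```

>>> {"api": "step_arm", "payload": {
  "commands": [0,0,0.2,0,0,0,0,0,0,0.4,0,0,0,0,0,0,0.4,0,0,0,0]
}}

```text
clock: 6.7
eef_pos: [497.7, -98.7, 48.3]
tool_rot: [3.142, -0.0, 2.683]
force: [-0.2, 1.0, -1.5]
width: 39.1
gripper_force: 60.8
```

>>> {"api": "step_arm", "payload": {
  "commands": [0,0,0.1,0,0,0,0,0,0,0.1,0,0,0,0]
}}

```text
clock: 6.9
eef_pos: [497.9, -98.7, 47.7]
tool_rot: [3.141, 0.0, 2.683]
force: [0.7, 0.2, 3.1]
width: 39.0
gripper_force: 61.2
```

>>> {"api": "step_arm", "payload": {
  "commands": [0,0,0.1,0,0,0,0,0,0,0.1,0,0,0,0]
}}

```text
clock: 7.1
eef_pos: [498.1, -98.8, 47.6]
tool_rot: [3.141, 0.001, 2.683]
force: [-2.5, 1.0, 13.0]
width: 39.5
gripper_force: 62.1
```

Firm contact at the same height as on the board (47.5), so it is on the floor of the well. Now I release it and retreat.

>>> {"api": "step_arm", "payload": {
  "commands": [0,0,-0.1,0,0,0,0,0,0,-0.1,0,0,0,0.6,0,0,-0.1,0,0,0,0.7,0,0,-0.1,0,0,0,0.8,0,0,-0.1,0,0,0,1,0,0,-0.1,0,0,0,1,0,0,-0.1,0,0,0,1,0,0,-0.1,0,0,0,1]
}}

```text
clock: 7.9
eef_pos: [497.7, -98.6, 47.2]
tool_rot: [-3.142, -0.0, 2.683]
force: [-0.5, 0.0, 0.2]
width: 85.4
gripper_force: 0.0
```

>>> {"api": "step_arm", "payload": {
  "commands": [0,0,-1,0,0,0,1,0,0,-2.5,0,0,0,1,0,0,-4.5,0,0,0,1,0,0,-7,0,0,0,1,0,0,-10,0,0,0,1,0,0,-13,0,0,0,1,0,0,-15,0,0,0,1,0,0,-16,0,0,0,1,0,0,-16,0,0,0,1,0,0,-16,0,0,0,1]
}}

```text
clock: 8.9
eef_pos: [497.2, -98.5, 206.8]
tool_rot: [-3.141, -0.001, 2.683]
force: [0.1, 0.7, -1.2]
width: 85.2
gripper_force: 0.0
```

```bash
python3 - <<'E'
from h import *
d=snap('wrist','w4')
f=200/np.tan(np.radians(float(d['vfov']))/2);T=np.linalg.inv(d['world_to_cam'])
v,u=np.mgrid[0:400,0:640];z=d['range_z'];P=np.stack([(u-d['cx'])/f*z,(v-d['cy'])/f*z,z],-1)@T[:3,:3].T+T[:3,3]
q=P.reshape(-1,3);m=(np.hypot(q[:,0]-498,q[:,1]+97)<40)
for a in (48,60,75,95,105):
    k=q[m&(q[:,2]>=a)&(q[:,2]<a+12)]
    if len(k)>10: print(a,len(k),k.min(0).round(),k.max(0).round())
s=ctrl.read_state();print(s['clock'],s['eef_pos'],s['width'],s['force'])
E
```

```text
48 188 [ 474. -116.   48.] [507. -75.  60.]
60 265 [ 476. -116.   60.] [508. -76.  72.]
75 231 [ 479. -114.   75.] [505. -79.  87.]
95 539 [ 480. -115.   95.] [514. -81. 107.]
105 896 [ 482. -112.  105.] [511. -84. 113.]
8.95 [496.91464127 -98.47707564 206.33404437] 85.40823689768449 [ 0.57088538 -0.05216505 -0.47247132]
```

View pics/w4.png

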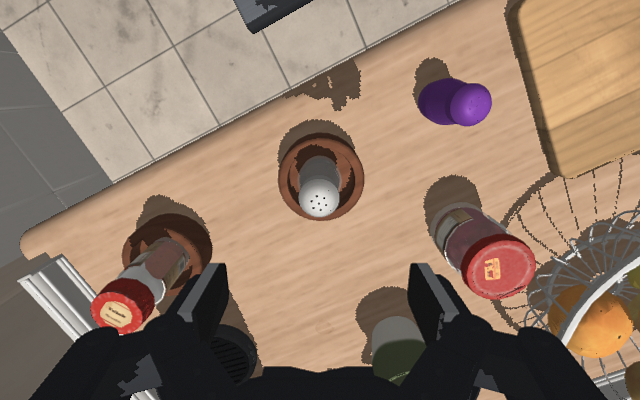

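The shaker stands upright and central in the well (320,195), with its top at about 112 mm, so it is on the floor. The spice jar is untouched in its own holder.

```bash
python3 -c "
from cell import ctrl
print(ctrl.finish_job())"
```

```text
the job is handed in; nothing more can be done
None
```

The salt shaker was the missing one; it now stands upright on the floor of the empty holder's well, the spice jar was left in its own holder, and I handed the job in at about 9 s (no verdict was returned).

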